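# Unstack the coffee cups onto their saucers

### The job

Lay up for coffee: take the stack of cups apart from the top and set every cup, also the one standing by itself, upright in the middle of the saucer of its own colour, leaving the saucers where they lie. Put the cups down gently, do not drop or tip them, and do not push or knock over the milk jug or the sugar jar.

Things in the scene. Friction and masses are not known exactly. Their poses are not given: they have to be found in the camera images.
- cup_blue: Cup, dark cobalt blue glaze, 0.14-0.23 kg, 55 mm tall. Round body 60 mm across low, 63 at the open rim, wall 3.5. Foot 47 mm across, 7 tall; stacked, it drops into the cup below (4 mm play): each stacked cup is 48 mm above the next. Loop handle on +x, out to 58 mm from the axis, 12 to 49 mm up, 9 thick. Origin: centre of the foot's underside; z up. Bottom of the stack of three, or alone.
- cup_terracotta: Cup, terracotta (brick red) glaze, 0.14-0.23 kg, 55 mm tall. Round body 60 mm across low, 63 at the open rim, wall 3.5. Foot 47 mm across, 7 tall; stacked, it drops into the cup below (4 mm play): each stacked cup is 48 mm above the next. Loop handle on +x, out to 58 mm from the axis, 12 to 49 mm up, 9 thick. Origin: centre of the foot's underside; z up. Bottom of the stack of three, or alone.
- cup_ochre: Cup, ochre yellow glaze, 0.14-0.23 kg, 55 mm tall. Round body 60 mm across low, 63 at the open rim, wall 3.5. Foot 47 mm across, 7 tall; stacked, it drops into the cup below (4 mm play): each stacked cup is 48 mm above the next. Loop handle on +x, out to 58 mm from the axis, 12 to 49 mm up, 9 thick. Origin: centre of the foot's underside; z up. Middle of the stack of three.
- cup_green: Cup, dark green glaze, 0.14-0.23 kg, 55 mm tall. Round body 60 mm across low, 63 at the open rim, wall 3.5. Foot 47 mm across, 7 tall; stacked, it drops into the cup below (4 mm play): each stacked cup is 48 mm above the next. Loop handle on +x, out to 58 mm from the axis, 12 to 49 mm up, 9 thick. Origin: centre of the foot's underside; z up. Top of the stack of three.
- saucer_blue: Saucer in dark cobalt blue glaze, loose, 0.22 kg, the place of the blue cup. 120 mm across at the rim, rim 16 mm above the table; its flat middle, about 68 mm across, is 6 mm above the table, with a thin cream ring painted on it; from there it slopes up to the rim. Origin: centre of the underside; z up; its yaw means nothing.
- saucer_terracotta: Saucer in terracotta (brick red) glaze, loose, 0.22 kg, the place of the terracotta cup. 120 mm across at the rim, rim 16 mm above the table; its flat middle, about 68 mm across, is 6 mm above the table, with a thin cream ring painted on it; from there it slopes up to the rim. Origin: centre of the underside; z up; its yaw means nothing.
- saucer_ochre: Saucer in ochre yellow glaze, loose, 0.22 kg, the place of the ochre cup. 120 mm across at the rim, rim 16 mm above the table; its flat middle, about 68 mm across, is 6 mm above the table, with a thin cream ring painted on it; from there it slopes up to the rim. Origin: centre of the underside; z up; its yaw means nothing.
- saucer_green: Saucer in dark green glaze, loose, 0.22 kg, the place of the green cup. 120 mm across at the rim, rim 16 mm above the table; its flat middle, about 68 mm across, is 6 mm above the table, with a thin cream ring painted on it; from there it slopes up to the rim. Origin: centre of the underside; z up; its yaw means nothing.
- milk_jug: Bystander, not part of the job: empty stainless milk jug, loose, 105 mm tall, 88 mm across the belly, with a loop handle on its +x side reaching 70 mm from the axis. Origin: centre of the underside; z up.
- sugar_jar: Bystander, not part of the job: round glass sugar jar with a steel lid, loose, 65 mm across, 83 mm tall. Origin: centre of the underside; z up. A teaspoon and a steel cocoa shaker (108 mm tall) are also at the far side, clear of cups and saucers.

How it is judged (in metres and radians):
At the end, for the whole second after the job is handed in: Each cup stands upright (within 0.08 rad) on the flat middle of the saucer of its own glaze, its axis within 10 mm of the saucer's centre, cups and saucers at rest, saucers flat on the table and within 40 mm of where they were (horizontal distance between cup_blue and saucer_blue below 0.01 m and z of cup_blue in the frame of saucer_blue between 0.003 and 0.009 m and angle between each of cup_blue, saucer_blue, cup_terracotta, saucer_terracotta, cup_ochre, saucer_ochre, cup_green, saucer_green's own z axis and vertical below 0.08 rad and linear speed of each of cup_blue, saucer_blue, cup_terracotta, saucer_terracotta, cup_ochre, saucer_ochre, cup_green, saucer_green below 0.02 m/s and distance of each of saucer_blue, saucer_terracotta, saucer_ochre, saucer_green from where it was at the start of the episode below 0.04 m and horizontal distance between cup_terracotta and saucer_terracotta below 0.01 m and z of cup_terracotta in the frame of saucer_terracotta between 0.003 and 0.009 m and horizontal distance between cup_ochre and saucer_ochre below 0.01 m and z of cup_ochre in the frame of saucer_ochre between 0.003 and 0.009 m and horizontal distance between cup_green and saucer_green below 0.01 m and z of cup_green in the frame of saucer_green between 0.003 and 0.009 m); the robot touches nothing.
It fails at once if a cup is dropped: it moves faster than 0.5 m/s (a fall of more than about 13 mm) with no finger on it ((linear speed of cup_blue above 0.5 m/s and contact force between cup_blue and the fingers below 0.05 N) or (linear speed of cup_terracotta above 0.5 m/s and contact force between cup_terracotta and the fingers below 0.05 N) or (linear speed of cup_ochre above 0.5 m/s and contact force between cup_ochre and the fingers below 0.05 N) or (linear speed of cup_green above 0.5 m/s and contact force between cup_green and the fingers below 0.05 N)).
It fails at once if a cup is tipped more than 0.7 rad (angle between any of cup_blue, cup_terracotta, cup_ochre, cup_green's own z axis and vertical above 0.7 rad).
It fails at once if the milk jug is pushed more than 30 mm or knocked over (distance of milk_jug from where it was at the start of the episode above 0.03 m or angle between milk_jug's own z axis and vertical above 0.4 rad).
It fails at once if the sugar jar is pushed more than 30 mm or knocked over (distance of sugar_jar from where it was at the start of the episode above 0.03 m or angle between sugar_jar's own z axis and vertical above 0.4 rad).
It also fails if it takes over 112 s, if anything falls off the work surface, if the arm or the gripper's body presses on something with over 40 N, if the wrist force passes 120 N, or if a joint passes its speed limit or range.

### The arm

A 6-joint arm with a two-finger parallel gripper is mounted at the origin on the work surface. World frame = base frame: x ahead of the robot, y to its left, z up, the work surface at z = 0. Lengths are in mm, angles in rad, forces in N, time in s.
With the tool pointing down it reaches from about 300 to 775 mm from the base axis. Payload 14.6 kg.
Tool frame: the origin (TCP) lies at the very end of the fingers, on their centre line; the grasp point (between the pads) lies 19 mm behind it (manip.grip_point_offset is the distance from the TCP to the grasp point, in mm); z points along the fingers, y is the line along which they close (so a half turn about z gives the same grasp; the last joint's range is limited). The gripper opens to 94 mm and grips with 3 to 60 N. Pads are 16 mm wide; open, the fingers measure 119 mm over their backs; the gripper's body (75 mm by 177 mm) begins 78 mm behind the grasp point.
Start: joints at [1.095, 0.3, 1.521, -0, 1.321, -0.067], TCP at [218.626, 504.67, 169.446] pointing down, gripper open.
Joint ranges: [-3.03, 3.03], [-0.79, 2.21], [0.23, 2.52], [-1.04, 4.18], [0, 3.07], [-2.55, 2.55]. Speed limits (rad/s): [2.22, 2.22, 2.57, 3.14, 3.14, 3.14].

### API

Orientations are given as [roll, pitch, yaw] about the fixed x, y, z axes, in that order (R = Rz(yaw) Ry(pitch) Rx(roll)).
In Python, from cell import telemetry, eyes, manip gives the robot as it stands.
- The arm moves only by the tool play_rows, never from a script. Its arguments are lists of equal length, an entry for each row: "translation": the shift along the world's x, y, z in m, a list of three; "yaw": the turn about the world's z in rad. A call has 1 to 12 rows; each row is the pose to reach, as a shift and turn from the pose commanded when the call began; what a row does not reach only later rows make up. A row lasts 1/8 s, in which the tool goes at most 62.5 mm and 10.7 degrees, less where a joint would pass 70% of its speed; a pose out of reach is approached as far as the arm can. A call with a gripper value outside its range is refused whole. "hand" is the opening, from 0 (shut) to 1 (fully open), set as the call begins (left out, the last holds). The fingers move at their own pace and stop on an object; "force" is the grip in N (left out, the last holds). Time passes only in rows, so rows that repeat a pose let the fingers close. It gives the time, the measured TCP pose, the force, the opening and the grip force at its end, in the units of the state.
- telemetry.read_state(): the state, without advancing time (a new reading comes with each control period).
- eyes.camera(name): name is "scene" or "top" or "wrist"; returns a dict with "pixels" (384x512x3 uint8, red, green, blue), "fx", "fy", "cx", "cy" (pixels), "cam_to_world" (4x4, takes a point from camera to world coordinates); the wrist camera has in their place "T_tool_cam" (4x4, takes a point from camera to tool coordinates, whose origin is the TCP and whose axes are the flange's). Camera axes: x right, y up, looking along -z (the intrinsics and any distortion apply to the point x, -y, -z); pixel columns grow to the right and rows downward; lengths in mm; the calibration is good to about 2 mm. A picture is of the moment at which its call begins: read the wrist's pose just before it. There is no depth.
- manip.sign_off(): hands the job in; it is judged then, once.
The state is a dict: "clock": time; "joints": joint angles; "qd": joint speeds; "effort": joint torques, N m; "eef_pos": TCP position; "eef_rot": TCP orientation; "wrist_force": force on the tool from outside, world axes, zero at the start; "moment": the same for the moment, N m; "finger_gap": finger opening in mm; "finger_force": force on a finger pad.
Only numpy, scipy, OpenCV 4.12 (cv2) and the standard library are available. Lean on these libraries where they do the work, as an engineer would, in place of code of your own. Each camera call takes 0.05 s, during which the arm holds its last target. There are 200 camera calls.

## Working session

There is one attempt and no reset: what is moved stays moved. The work goes in short steps, Python scripts to look and compute and a tool call to move; the robot and the scene stay as the last step left them, time stands still between calls to the robot, and variables do not carry over. Pictures are saved under pics/ and viewed, at most 14 in all, crops included, and the job is handed in when it is done.

Besides the shell and the picture viewer there is one more tool, called after "Request:" by a JSON object that holds its "op" and its "data", one argument or row to a line. play_rows: Moves the arm, as the interface text tells. Its arguments: {"type":"object","properties":{"translation":{"type":"array","items":{"type":"array","items":{"type":"number"}}},"yaw":{"type":"array","items":{"type":"number"}},"hand":{"type":"number"},"force":{"type":"number"}},"required":["translation","yaw"]}

```bash
mkdir -p pics; python3 - <<'E'
from cell import telemetry, eyes
import cv2,json
s=telemetry.read_state();print(s['clock'],s['eef_pos'],s['eef_rot'],s['finger_gap'])
for n in("scene","top"):
    c=eyes.camera(n);cv2.imwrite(f'pics/{n}0.png',c['pixels'][:,:,::-1])
    print(n,c['fx'],c['fy'],c['cx'],c['cy'],[k for k in c]);print(c['cam_to_world'])
E
```

```text
0.0 [218.48217097 504.39652585 168.8715338 ] [-3.14038918e+00 -5.47590494e-05  2.73282243e+00] 94.4294917034046
scene 365.01583950117674 365.01583950117674 262.09088935963155 194.28817867888455 ['pixels', 'fx', 'fy', 'cx', 'cy', 'cam_to_world']
[[-1.93354217e-01 -5.22450206e-01  8.30457662e-01  1.31063614e+03]
 [ 9.81120710e-01 -9.94771572e-02  1.65850676e-01  1.41085169e+02]
 [-4.03715259e-03  8.46847139e-01  5.31821045e-01  5.60477982e+02]
 [ 0.00000000e+00  0.00000000e+00  0.00000000e+00  1.00000000e+00]]
top 354.9352635831618 354.9352635831618 256.9815624516931 198.19081592002328 ['pixels', 'fx', 'fy', 'cx', 'cy', 'cam_to_world']
[[ 8.90623228e-03  9.92318099e-01 -1.23391528e-01  4.40690734e+02]
 [-9.99952920e-01  8.36277876e-03 -4.92153929e-03 -1.33000919e+01]
 [-3.85183647e-03  1.23429551e-01  9.92345862e-01  1.08859950e+03]
 [ 0.00000000e+00  0.00000000e+00  0.00000000e+00  1.00000000e+00]]
```

View pics/scene0.png

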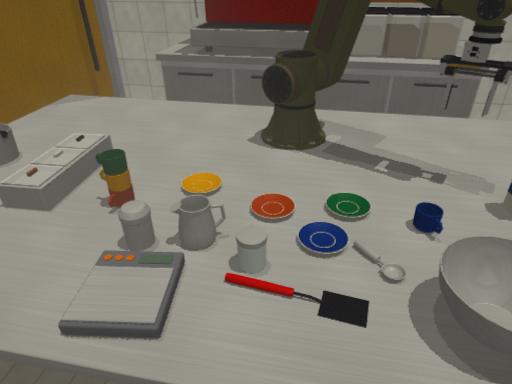

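View pics/top0.png

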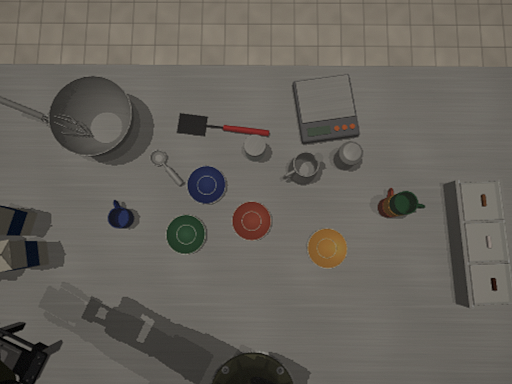

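The top view shows the blue cup at (121,217) and the saucers blue (207,184), green (187,234), red (252,221) and ochre (327,248). The stack is at (405,203) with green on top, its handle pointing right. In the scene view the stack is at (118,180). The jug is at (305,167), the sugar jar at (255,146) and the shaker at (349,154).

```bash
cat > h.py <<'E'
import numpy as np, cv2
from scipy.spatial.transform import Rotation as R
from cell import telemetry, eyes
RNG={'blue':((105,110,50),(125,255,255)),'green':((55,90,30),(90,255,255)),'ochre':((14,130,90),(28,255,255)),'terracotta':((3,130,60),(13,255,255))}
def snap(n,save=None):
    s=telemetry.read_state(); c=eyes.camera(n)
    if n=='wrist':
        T=np.eye(4);T[:3,:3]=R.from_euler('xyz',s['eef_rot']).as_matrix();T[:3,3]=s['eef_pos']
        c['cam_to_world']=T@c['T_tool_cam']
    if save: cv2.imwrite(f'pics/{save}.png',c['pixels'][:,:,::-1])
    return c
def ray(c,u,v,z):
    d=c['cam_to_world'][:3,:3]@np.array([(u-c['cx'])/c['fx'],-(v-c['cy'])/c['fy'],-1]);o=c['cam_to_world'][:3,3]
    return (o+d*(z-o[2])/d[2])[:2]
def blobs(c,col,amin=60):
    m=cv2.inRange(cv2.cvtColor(c['pixels'],cv2.COLOR_RGB2HSV),*map(np.array,RNG[col]))
    m=cv2.morphologyEx(m,cv2.MORPH_CLOSE,np.ones((3,3)))
    cs,_=cv2.findContours(m,cv2.RETR_EXTERNAL,cv2.CHAIN_APPROX_NONE)
    return sorted([k for k in cs if cv2.contourArea(k)>amin],key=cv2.contourArea,reverse=True)
def circ(c,k,z):
    "rectify contour onto plane z, fit circle to its convex hull"
    p=np.array([ray(c,u,v,z) for u,v in k[:,0]],np.float32)
    (x,y),(a,b),_=cv2.fitEllipse(p); return np.round([x,y,a,b],1)
E
python3 - <<'E'
from h import *
c=snap('top')
for col in RNG:
    for k in blobs(c,col):
        e=cv2.fitEllipse(k) if len(k)>5 else None
        print(col,np.round(e[0],1),cv2.contourArea(k),'z16',circ(c,k,16),'z55',circ(c,k,55),'z151',circ(c,k,151))
print('jug',ray(c,305,167,105),'sug',ray(c,255,146,83),'shaker',ray(c,349,154,108))
E
```

```text
blue [205.8 184.2] 988.0 z16 [616.1 149.1 109.1 109.8] z55 [609.8 143.2 105.1 105.8] z151 [594.1 128.6  95.3  96. ]
blue [119.1 214.8] 148.0 z16 [519.8 409.8  45.9  75.2] z55 [516.9 394.4  44.2  72.5] z151 [509.9 356.5  40.1  65.8]
green [185.1 233.8] 1036.0 z16 [464.6 207.5 108.9 109.6] z55 [463.7 199.5 105.  105.6] z151 [461.6 179.7  95.2  95.8]
green [401.8 203. ] 179.5 z16 [ 563.1 -447.7   37.6   61.4] z55 [ 558.7 -431.9   36.3   59.2] z151 [ 547.7 -393.1   32.9   53.7]
ochre [327.  247.8] 1098.5 z16 [ 426.7 -218.7  111.   111.7] z55 [ 427.2 -211.3  107.   107.6] z151 [ 428.4 -192.9   97.1   97.6]
terracotta [251.  220.3] 1043.5 z16 [507.    9.4 109.8 110.8] z55 [504.6   8.6 105.8 106.7] z151 [498.7   6.5  96.   96.8]
jug [ 652.83017889 -143.1336118 ] sug [718.63172118  -1.18773475] shaker [ 690.60705996 -267.25847254]
```

```bash
python3 - <<'E'
from h import *
c=snap('wrist');print(c['T_tool_cam'].round(2),c['fx'],c['cx'],c['cy'],c.keys());T=c['cam_to_world'];print(T.round(2))
E
```

```text
[[  -0.      0.96    0.26   76.11]
 [   1.     -0.      0.      0.64]
 [   0.      0.26   -0.96 -216.66]
 [   0.      0.      0.      1.  ]] 327.49546335790455 256.9004254105798 191.4482931111822 dict_keys(['pixels', 'fx', 'fy', 'cx', 'cy', 'T_tool_cam', 'cam_to_world'])
[[ 4.0000e-01 -8.9000e-01 -2.4000e-01  1.4904e+02]
 [ 9.2000e-01  3.8000e-01  1.1000e-01  5.3548e+02]
 [-0.0000e+00 -2.6000e-01  9.6000e-01  3.8570e+02]
 [ 0.0000e+00  0.0000e+00  0.0000e+00  1.0000e+00]]
```

Request:
{"op": "play_rows", "data": {
  "translation": [
    [0.02,-0.05,0.03],
    [0.045,-0.1,0.06],
    [0.07,-0.15,0.09],
    [0.095,-0.2,0.12],
    [0.12,-0.25,0.13],
    [0.145,-0.3,0.13],
    [0.17,-0.35,0.13],
    [0.195,-0.4,0.13],
    [0.22,-0.45,0.13],
    [0.22,-0.45,0.13],
    [0.22,-0.45,0.13]
  ],
  "yaw": [-0.14,-0.28,-0.42,-0.56,-0.7,-0.84,-0.98,-1.12,-1.2,-1.2,-1.2],
  "hand": 1,
  "force": 15
}}

```text
clock: 1.58
eef_pos: [438.4, 54.9, 299.3]
eef_rot: [-3.141, -0.0, 1.533]
wrist_force: [-0.4, -0.9, 0.3]
finger_gap: 93.7
finger_force: 0.0
```

```bash
python3 - <<'E'
from h import *
print(telemetry.read_state()['eef_pos'],telemetry.read_state()['eef_rot'])
c=snap('wrist','w1')
for col in RNG:
    for k in blobs(c,col,200):
        print(col,np.round(cv2.fitEllipse(k)[0],1),cv2.contourArea(k),'z16',circ(c,k,16))
E
```

```text
[438.42082978  54.90653233 299.32678384] [-3.14120950e+00 -1.60222187e-04  1.53295802e+00]
blue [377.9  84.5] 5055.0 z16 [617.9 147.5 113.4 114.1]
green [272.2  45.2] 5528.5 z16 [465.8 206.  113.4 114.3]
ochre [256.5 295.9] 1295.5 z16 [ 428.3 -193.    53.7  121.8]
ochre [458.5 327.6] 270.0 z16 [ 786.4 -272.2   56.   138.6]
terracotta [302.4 181.1] 4041.0 z16 [508.    7.5 114.1 114.3]
```

View pics/w1.png

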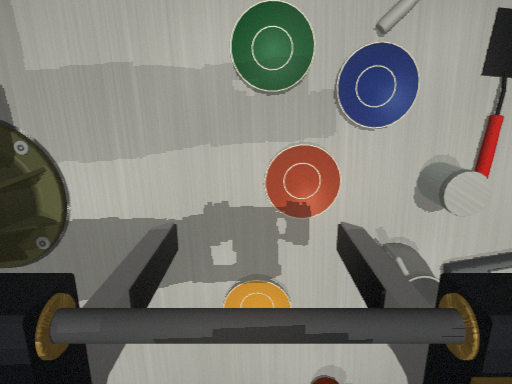

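Saucers: green at (272,45), blue (378,84), red (302,181), and ochre partly hidden at (256,296). The values agree with the top view to within 2 mm. Next is the stack.

Request:
{"op": "play_rows", "data": {
  "translation": [
    [0.015,-0.055,0],
    [0.03,-0.11,0],
    [0.045,-0.165,0],
    [0.06,-0.22,0],
    [0.075,-0.275,0],
    [0.09,-0.33,0],
    [0.105,-0.385,0],
    [0.11,-0.41,0],
    [0.11,-0.41,0],
    [0.11,-0.41,0]
  ],
  "yaw": [0,0,0,0,0,0,0,0,0,0]
}}

```text
clock: 2.88
eef_pos: [549.1, -353.6, 299.8]
eef_rot: [3.141, -0.0, 1.535]
wrist_force: [-0.8, -0.2, 0.3]
finger_gap: 93.8
finger_force: 0.0
```

```bash
python3 - <<'E'
from h import *
c=snap('wrist','w2')
for col in RNG:
    for k in blobs(c,col,200):
        print(col,np.round(cv2.fitEllipse(k)[0],1),cv2.contourArea(k),'z151',circ(c,k,151),'z16',circ(c,k,16))
E
```

```text
green [259.7 216.2] 1995.0 z151 [ 550.6 -408.    57.6   70.6] z16 [ 550.  -456.5   78.9   96.6]
ochre [168.3  62.2] 5421.5 z151 [ 461.  -235.    83.7   84.3] z16 [ 427.4 -219.5  114.6  115.4]
ochre [260.6 247. ] 237.5 z151 [ 550.3 -452.    79.1  185.8] z16 [ 549.6 -516.7  108.3  254.4]
terracotta [265.4 185.6] 247.0 z151 [ 558.5 -370.3   30.9   59.7] z16 [ 560.9 -404.8   42.4   81.7]
```

View pics/w2.png

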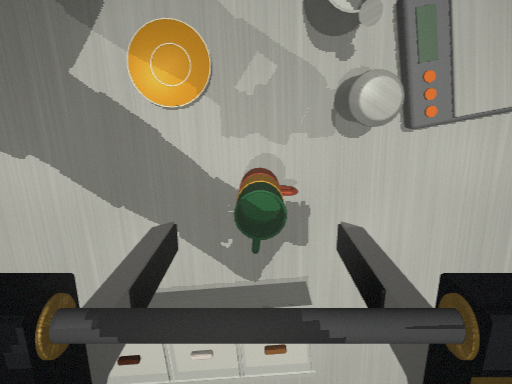

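In the wrist view the green rim is centred near (261,211), its handle points down at (256,245), and the terracotta handle is at (288,190). Next I fit the rim circle after removing the handle.

```bash
cat >> h.py <<'E'
from scipy.optimize import least_squares
def rim(c,col,z,near=None,r=31.5):
    "cup rim centre (z plane): open away handle, circle of known radius on the arc far from the camera; handle yaw"
    m=cv2.inRange(cv2.cvtColor(c['pixels'],cv2.COLOR_RGB2HSV),*map(np.array,RNG[col]))
    m=cv2.morphologyEx(m,cv2.MORPH_CLOSE,cv2.getStructuringElement(cv2.MORPH_ELLIPSE,(9,9)))
    o=cv2.morphologyEx(m,cv2.MORPH_OPEN,cv2.getStructuringElement(cv2.MORPH_ELLIPSE,(21,21)))
    cs=[k for k in cv2.findContours(o,cv2.RETR_EXTERNAL,cv2.CHAIN_APPROX_NONE)[0]]
    P=[np.array([ray(c,u,v,z) for u,v in k[:,0]]) for k in cs]
    i=min(range(len(P)),key=lambda i:np.hypot(*(P[i].mean(0)-near))) if near is not None else int(np.argmax([len(p) for p in P]))
    p=P[i]; d=p.mean(0)-c['cam_to_world'][:2,3]; d/=np.hypot(*d)
    q=p[(p-p.mean(0))@d>-8]
    f=least_squares(lambda a:np.hypot(*(q-a[:2]).T)-a[2],[*p.mean(0),r],loss='soft_l1')
    h=cv2.morphologyEx(cv2.subtract(m,o),cv2.MORPH_OPEN,np.ones((3,3),np.uint8)); v,u=np.nonzero(h)
    H=np.array([ray(c,a,b,z-25) for a,b in zip(u,v)]).reshape(-1,2); w=H-f.x[:2]; s=np.hypot(*w.T); w=w[(s>30)&(s<75)]
    yaw=np.arctan2(*w.mean(0)[::-1]) if len(w) else None
    return f.x.round(1),yaw,len(w)
E
python3 - <<'E'
from h import *
c=snap('wrist');print(rim(c,'green',151,(550,-400)))
cv2.imwrite('pics/c2.png',cv2.resize(c['pixels'][150:270,200:320,::-1],None,fx=5,fy=5))
c=snap('top');print(rim(c,'green',151,(550,-400)))
E
```

```text
(array([ 551.1, -406.4,   29.6]), np.float64(-1.7213959235934613), 68)
(array([ 551.8, -404.3,   26.6]), np.float64(1.8003525871366481), 18)
```

View pics/c2.png

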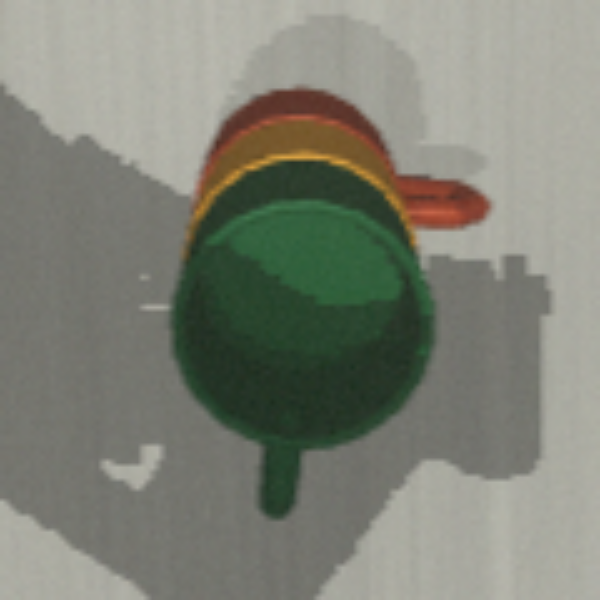

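Request:
{"op": "play_rows", "data": {
  "translation": [
    [0.002,-0.025,-0.02],
    [0.002,-0.051,-0.05],
    [0.002,-0.051,-0.08],
    [0.002,-0.051,-0.11],
    [0.002,-0.051,-0.14],
    [0.002,-0.051,-0.165],
    [0.002,-0.051,-0.185],
    [0.002,-0.051,-0.185],
    [0.002,-0.051,-0.185]
  ],
  "yaw": [-0.05,-0.11,-0.11,-0.11,-0.11,-0.11,-0.11,-0.11,-0.11]
}}

```text
clock: 4.15
eef_pos: [551.1, -406.3, 115.9]
eef_rot: [3.14, 0.001, 1.423]
wrist_force: [-0.1, 0.1, -0.1]
finger_gap: 93.7
finger_force: 0.0
```

```bash
python3 - <<'E'
from h import *
c=snap('wrist','w3')
c=snap('scene');cv2.imwrite('pics/s3.png',cv2.resize(c['pixels'][90:230,50:200,::-1],None,fx=4,fy=4))
E
```

```text
(no output)
```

View pics/w3.png

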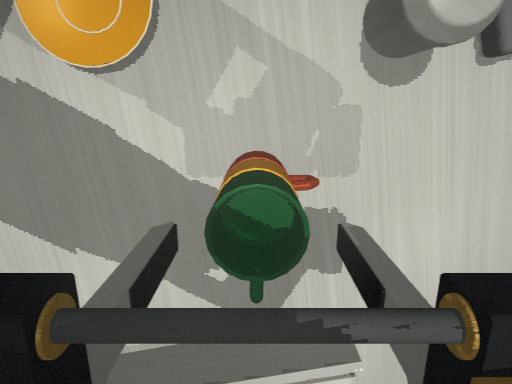

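The green cup, rim centre (257,230), lies midway between the fingertips at columns 177 and 337, with its handle perpendicular to the closing line. I'm gripping it and lifting slowly.

Request:
{"op": "play_rows", "data": {
  "translation": [
    [0,0,0],
    [0,0,0],
    [0,0,0],
    [0,0,0],
    [0,0,0],
    [0,0,0],
    [0,0,0.005],
    [0,0,0.015],
    [0,0,0.03],
    [0,0,0.05],
    [0,0,0.07],
    [0,0,0.07]
  ],
  "yaw": [0,0,0,0,0,0,0,0,0,0,0,0],
  "hand": 0,
  "force": 15
}}

```text
clock: 5.75
eef_pos: [551.2, -406.8, 186.9]
eef_rot: [3.138, 0.002, 1.423]
wrist_force: [0.1, 0.0, -0.1]
finger_gap: 1.0
finger_force: 0.0
```

```bash
python3 - <<'E'
from h import *
c=snap('wrist','w4');a=c['pixels'][:,:,::-1]
print('ochre',rim(c,'ochre',103,(551,-406)));
c=snap('scene');b=cv2.resize(c['pixels'][60:230,50:200,::-1],(338,384))
cv2.imwrite('pics/v4.png',cv2.resize(np.hstack([a,b]),(800,361)))
E
```

```text
ochre (array([ 441.8, -254.2,   28.4]), None, 0)
```

View pics/v4.png

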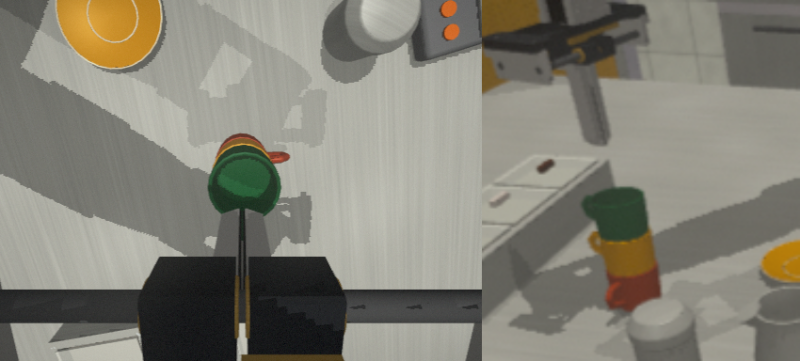

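The gripper closed on nothing, so it lifted before the fingers had arrived. The stack is still upright in the scene crop, with the green rim at about (245,183) in the composite. I'll reopen, re-measure and grip in a separate call.

Request:
{"op": "play_rows", "data": {
  "translation": [
    [0,0.01,0.03],
    [0,0.02,0.06],
    [0,0.03,0.09],
    [0,0.04,0.11],
    [0,0.04,0.11],
    [0,0.04,0.11]
  ],
  "yaw": [0,0,0,0,0,0],
  "hand": 1
}}

```text
clock: 6.6
eef_pos: [550.4, -366.4, 292.7]
eef_rot: [-3.14, -0.001, 1.423]
wrist_force: [-0.3, 1.4, -0.3]
finger_gap: 57.1
finger_force: 0.0
```

```bash
python3 - <<'E'
from h import *
c=snap('wrist','w5');print(rim(c,'green',151,(551,-406)))
c=snap('top');print(rim(c,'green',151,(551,-406)))
E
```

```text
(array([ 550.9, -405.6,   29.5]), np.float64(-1.7241038614261512), 67)
(array([461.5, 180.1,  47.2]), None, 0)
```

Request:
{"op": "play_rows", "data": {
  "translation": [
    [0,-0.02,-0.03],
    [0,-0.039,-0.06],
    [0,-0.039,-0.09],
    [0,-0.039,-0.12],
    [0,-0.039,-0.15],
    [0,-0.039,-0.17],
    [0,-0.039,-0.182],
    [0,-0.039,-0.182],
    [0,-0.039,-0.182]
  ],
  "yaw": [0,0,0,0,0,0,0,0,0],
  "hand": 1
}}

```text
clock: 7.82
eef_pos: [550.9, -405.6, 113.3]
eef_rot: [3.141, 0.001, 1.423]
wrist_force: [-0.1, 0.3, -0.8]
finger_gap: 94.1
finger_force: 0.0
```

Request:
{"op": "play_rows", "data": {
  "translation": [
    [0,0,0],
    [0,0,0],
    [0,0,0],
    [0,0,0],
    [0,0,0],
    [0,0,0]
  ],
  "yaw": [0,0,0,0,0,0],
  "hand": 0,
  "force": 25
}}

```text
clock: 8.57
eef_pos: [550.8, -405.4, 112.6]
eef_rot: [3.141, 0.0, 1.423]
wrist_force: [1.3, -0.2, 1.1]
finger_gap: 61.3
finger_force: 25.0
```

Request:
{"op": "play_rows", "data": {
  "translation": [
    [0,0,0.002],
    [0,0,0.005],
    [0,0,0.009],
    [0,0,0.012],
    [0,0,0.012],
    [0,0,0.012]
  ],
  "yaw": [0,0,0,0,0,0]
}}

```text
clock: 9.32
eef_pos: [550.6, -405.3, 124.3]
eef_rot: [-3.141, -0.0, 1.423]
wrist_force: [-0.2, 0.4, -2.0]
finger_gap: 61.5
finger_force: 25.0
```

Request:
{"op": "play_rows", "data": {
  "translation": [
    [0,0,0.004],
    [0,0,0.01],
    [0,0,0.018],
    [0,0,0.028],
    [0,0,0.038],
    [0,0,0.05],
    [0,0,0.06],
    [0,0,0.06],
    [0,0,0.06]
  ],
  "yaw": [0,0,0,0,0,0,0,0,0],
  "force": 35
}}

```text
clock: 10.45
eef_pos: [550.5, -405.2, 184.0]
eef_rot: [-3.141, -0.0, 1.423]
wrist_force: [0.1, 0.3, -1.6]
finger_gap: 61.1
finger_force: 35.0
```

```bash
python3 - <<'E'
from h import *
c=snap('wrist','w6');a=c['pixels'][:,:,::-1]
c=snap('scene');b=cv2.resize(c['pixels'][60:230,50:200,::-1],(338,384))
cv2.imwrite('pics/v6.png',cv2.resize(np.hstack([a,b]),(800,361)))
E
```

```text
(no output)
```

View pics/v6.png

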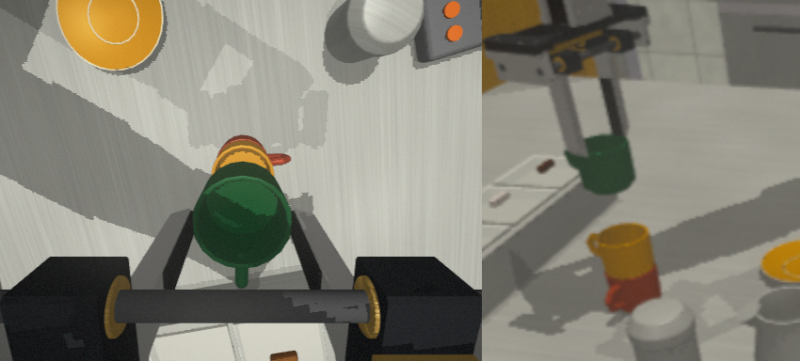

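The green cup is held upright, with its rim at (242,217) in the composite; ochre and red remain standing. Moving to the green saucer.

Request:
{"op": "play_rows", "data": {
  "translation": [
    [-0.003,0.02,0],
    [-0.007,0.05,0],
    [-0.014,0.1,0],
    [-0.021,0.15,0],
    [-0.028,0.2,0],
    [-0.035,0.25,0],
    [-0.042,0.3,0],
    [-0.049,0.35,0],
    [-0.056,0.4,0],
    [-0.063,0.45,0],
    [-0.069,0.5,-0.01],
    [-0.075,0.54,-0.02]
  ],
  "yaw": [0,0,0,0,0,0,0,0,0,0,0,0]
}}

```text
clock: 12.05
eef_pos: [475.1, 136.5, 164.2]
eef_rot: [3.141, -0.0, 1.424]
wrist_force: [-0.8, -0.5, -2.0]
finger_gap: 61.0
finger_force: 35.0
```

Request:
{"op": "play_rows", "data": {
  "translation": [
    [-0.005,0.03,-0.01],
    [-0.008,0.055,-0.03],
    [-0.01,0.069,-0.05],
    [-0.01,0.072,-0.07],
    [-0.01,0.072,-0.09],
    [-0.01,0.072,-0.1],
    [-0.01,0.072,-0.1],
    [-0.01,0.072,-0.1]
  ],
  "yaw": [0,0,0,0,0,0,0,0]
}}

```text
clock: 13.05
eef_pos: [466.0, 206.8, 65.2]
eef_rot: [3.141, -0.0, 1.423]
wrist_force: [-0.6, 0.8, -0.6]
finger_gap: 61.0
finger_force: 35.0
```

```bash
python3 - <<'E'
from h import *
s=telemetry.read_state();print(s['eef_pos'],s['finger_gap'])
c=snap('wrist','w7')
c=snap('top');cv2.imwrite('pics/t7.png',c['pixels'][:,:,::-1])
E
```

```text
[466.01013067 206.7603012   65.16548667] 60.98701937095756
```

View pics/w7.png

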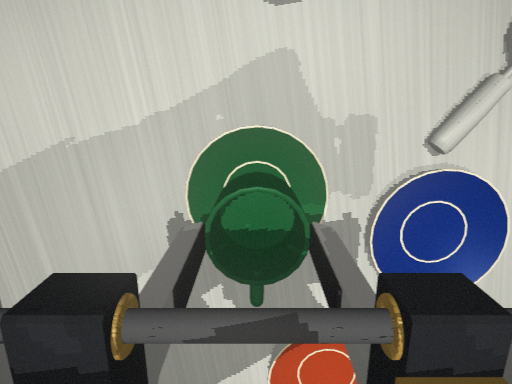

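The cup rim centre at (257,236) and the saucer (centre column 257) line up. Lowering.

Request:
{"op": "play_rows", "data": {
  "translation": [
    [0,0,-0.012],
    [0,0,-0.024],
    [0,0,-0.032],
    [0,0,-0.037],
    [0,0,-0.039],
    [0,0,-0.04],
    [0,0,-0.04]
  ],
  "yaw": [0,0,0,0,0,0,0]
}}

```text
clock: 14.02
eef_pos: [465.7, 206.7, 24.6]
eef_rot: [3.141, -0.0, 1.423]
wrist_force: [0.8, 0.4, -1.1]
finger_gap: 61.0
finger_force: 35.0
```

Request:
{"op": "play_rows", "data": {
  "translation": [
    [0,0,-0.001],
    [0,0,-0.002],
    [0,0,-0.003],
    [0,0,-0.003]
  ],
  "yaw": [0,0,0,0]
}}

```text
clock: 14.52
eef_pos: [465.9, 207.0, 22.4]
eef_rot: [3.141, -0.001, 1.423]
wrist_force: [-5.1, -0.1, 10.7]
finger_gap: 60.9
finger_force: 35.0
```

Contact. Release and rise.

Request:
{"op": "play_rows", "data": {
  "translation": [
    [0,0,0.001],
    [0,0,0.001],
    [0,0,0.001],
    [0,0,0.001],
    [0,0,0.015],
    [0,0,0.05],
    [0,0,0.1],
    [0,0,0.15],
    [0,-0.03,0.2],
    [0,-0.05,0.24],
    [0,-0.05,0.24],
    [0,-0.05,0.24]
  ],
  "yaw": [0,0,0,0,0,0,0,0,0,0,0,0],
  "hand": 1
}}

```text
clock: 16.02
eef_pos: [465.3, 156.8, 261.1]
eef_rot: [-3.141, 0.0, 1.423]
wrist_force: [-0.4, 0.3, -0.2]
finger_gap: 94.0
finger_force: 0.0
```

```bash
python3 - <<'E'
from h import *
for n in('wrist','top'):
    c=snap(n,'a8'+n)
    print(n,rim(c,'green',61,(465,207)))
    for k in blobs(c,'green',300): print(circ(c,k,16))
E
```

```text
wrist (array([466.9, 208.1,  51.2]), None, 0)
[465.8 205.6 113.5 114.4]Traceback (most recent call last):
  File "<stdin>", line 4, in <module>
  File "h.py", line 32, in rim
    i=min(range(len(P)),key=lambda i:np.hypot(*(P[i].mean(0)-near))) if near is not None else int(np.argmax([len(p) for p in P]))
      ~~~^^^^^^^^^^^^^^^^^^^^^^^^^^^^^^^^^^^^^^^^^^^^^^^^^^^^^^^^^^^
ValueError: min() iterable argument is empty
```

View pics/a8wrist.png

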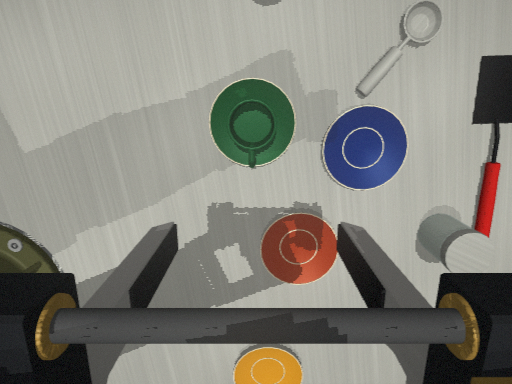

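The green cup stands in its saucer, with its rim at about (252,125) inside the saucer circle at (252,122). Back to the stack for ochre.

Request:
{"op": "play_rows", "data": {
  "translation": [
    [0.005,-0.03,0],
    [0.014,-0.085,0],
    [0.023,-0.14,0],
    [0.032,-0.195,0],
    [0.041,-0.25,0],
    [0.05,-0.305,0],
    [0.059,-0.36,0],
    [0.068,-0.415,0],
    [0.077,-0.47,0],
    [0.085,-0.52,0],
    [0.085,-0.52,0],
    [0.085,-0.52,0]
  ],
  "yaw": [0,0,0,0,0,0,0,0,0,0,0,0]
}}

```text
clock: 17.62
eef_pos: [550.7, -362.5, 260.4]
eef_rot: [-3.14, -0.001, 1.423]
wrist_force: [0.2, -0.3, 0.0]
finger_gap: 93.8
finger_force: 0.0
```

```bash
python3 - <<'E'
from h import *
c=snap('wrist');print(telemetry.read_state()['eef_pos'],rim(c,'ochre',103,(551,-406)))
cv2.imwrite('pics/c9.png',cv2.resize(c['pixels'][130:280,180:330,::-1],None,fx=4,fy=4))
# placed green cup, from earlier view pixels (wrist pose then)
c['cam_to_world'][:3,3]+=np.array([465.3,156.8,261.1])-telemetry.read_state()['eef_pos']
print('green cup',ray(c,252,124.5,61))
E
```

```text
[ 550.83948294 -362.20138508  261.07976841] (array([ 551.2, -406.5,   30.2]), np.float64(-1.6720958403606436), 83)
green cup [466.30033352 206.58030058]
```

View pics/c9.png

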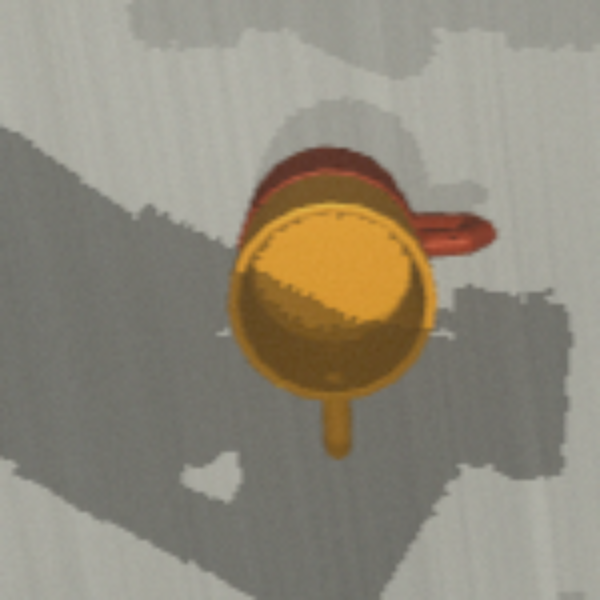

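The ochre rim in the crop is at (333,300), its handle pointing down at (338,430). The fitted centre is (551,-406.5).

Request:
{"op": "play_rows", "data": {
  "translation": [
    [0,-0.022,-0.02],
    [0,-0.044,-0.05],
    [0,-0.044,-0.09],
    [0,-0.044,-0.13],
    [0,-0.044,-0.16],
    [0,-0.044,-0.185],
    [0,-0.044,-0.196],
    [0,-0.044,-0.196],
    [0,-0.044,-0.196]
  ],
  "yaw": [0.02,0.05,0.05,0.05,0.05,0.05,0.05,0.05,0.05]
}}

```text
clock: 18.8
eef_pos: [551.2, -407.4, 66.9]
eef_rot: [3.14, 0.001, 1.473]
wrist_force: [0.4, 0.6, -0.4]
finger_gap: 94.3
finger_force: 0.0
```

Request:
{"op": "play_rows", "data": {
  "translation": [
    [0,0,0],
    [0,0,0],
    [0,0,0],
    [0,0,0],
    [0,0,0],
    [0,0,0],
    [0,0,0]
  ],
  "yaw": [0,0,0,0,0,0,0],
  "hand": 0,
  "force": 35
}}

```text
clock: 19.68
eef_pos: [550.6, -407.3, 65.4]
eef_rot: [-3.142, -0.0, 1.473]
wrist_force: [0.5, -0.1, 0.9]
finger_gap: 27.7
finger_force: 0.4
```

Request:
{"op": "play_rows", "data": {
  "translation": [
    [0,0,0.002],
    [0,0,0.005],
    [0,0,0.01],
    [0,0,0.018],
    [0,0,0.028],
    [0,0,0.04],
    [0,0,0.055],
    [0,0,0.07],
    [0,0,0.08],
    [0,0,0.08]
  ],
  "yaw": [0,0,0,0,0,0,0,0,0,0]
}}

```text
clock: 20.92
eef_pos: [550.9, -407.5, 146.4]
eef_rot: [3.14, 0.001, 1.473]
wrist_force: [0.2, -0.6, -1.9]
finger_gap: 3.7
finger_force: 32.3
```

```bash
python3 - <<'E'
from h import *
c=snap('wrist','w10');a=c['pixels'][:,:,::-1]
c=snap('scene');b=cv2.resize(c['pixels'][60:230,50:200,::-1],(338,384))
cv2.imwrite('pics/v10.png',cv2.resize(np.hstack([a,b]),(800,361)))
E
```

```text
(no output)
```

View pics/v10.png

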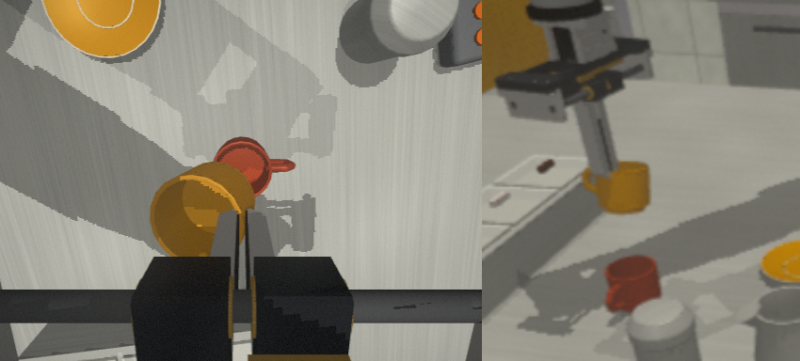

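The composite shows the ochre cup lifted clear but pinched by its wall: rim at about (203,213), left of the fingers, gap 3.7 mm, 32 N. One finger is inside it. It's held firmly, so I'll measure its offset and tilt numerically.

```bash
python3 - <<'E'
from h import *
s=telemetry.read_state();t=s['eef_pos'];print(t,s['eef_rot'][2],s['finger_gap'])
c=snap('wrist');z=t[2]+38
for k in blobs(c,'ochre',800):
    p=k[:,0]; print('bbox',cv2.boundingRect(k),cv2.contourArea(k))
    if p[:,1].mean()<120: continue
    for lim,(lo,hi) in {'left':((150,275),(0,215)),'low':((195,275),(0,235))}.items():
        q=np.array([ray(c,u,v,z) for u,v in p if lim[0]<v<lim[1] and lo<u<hi])
        f=least_squares(lambda a:np.hypot(*(q-a).T)-31.5,t[:2]-[29,0],loss='soft_l1')
        print(lim,len(q),f.x.round(1),'res',np.sqrt((f.fun**2).mean()).round(2))
    for v in range(p[:,1].min(),p[:,1].max(),10):
        r=p[p[:,1]==v,0];print(v,r.min(),r.max(),end='; ')
c=snap('scene')
for col in('ochre','terracotta'):
    for k in blobs(c,col,100):
        p=k[:,0];
        if p[:,0].mean()>170: continue
        y0,y1=p[:,1].min(),p[:,1].max();e=np.array([(p[p[:,1]==v,0].min(),p[p[:,1]==v,0].max(),v) for v in range(y0,y1+1)])
        print(col,e.tolist())
E
```

```text
[ 550.47815208 -407.19347693  144.9575839 ] 1.4728017936890305 3.508270373446765
bbox (160, 172, 111, 101) 7395.5Traceback (most recent call last):
  File "<stdin>", line 8, in <module>
numpy._core._exceptions._UFuncNoLoopError: ufunc 'greater' did not contain a loop with signature matching types (<class 'numpy.dtypes.Int32DType'>, <class 'numpy.dtypes.StrDType'>) -> None
```

```bash
python3 - <<'E'
from h import *
s=telemetry.read_state();t=s['eef_pos'];print(s['finger_gap'])
c=snap('wrist');z=t[2]+38
k=[k for k in blobs(c,'ochre',800) if k[:,0,1].mean()>120][0];p=k[:,0]
for vl,vh,uh in((150,275,215),(195,275,235)):
    q=np.array([ray(c,u,v,z) for u,v in p if vl<v<vh and u<uh])
    f=least_squares(lambda a:np.hypot(*(q-a).T)-31.5,t[:2]-[29,0],loss='soft_l1')
    print(len(q),f.x.round(1),'rel',(f.x-t[:2]).round(1),'res',np.sqrt((f.fun**2).mean()).round(2))
print([(v,p[p[:,1]==v,0].min(),p[p[:,1]==v,0].max()) for v in range(175,273,10)])
c=snap('scene')
for col in('ochre','terracotta'):
    for k in blobs(c,col,100):
        p=k[:,0]
        if p[:,0].mean()>170 or p[:,1].mean()<90: continue
        print(col,[(int(v),int(p[p[:,1]==v,0].min()),int(p[p[:,1]==v,0].max())) for v in range(p[:,1].min(),p[:,1].max()+1,2)])
E
```

```text
3.3284703071463797
153 [ 525.9 -401.3] rel [-24.6   5.8] res 1.8
166 [ 523.3 -396. ] rel [-27.1  11.1] res 7.1
[(175, np.int32(213), np.int32(243)), (185, np.int32(192), np.int32(257)), (195, np.int32(174), np.int32(265)), (205, np.int32(166), np.int32(269)), (215, np.int32(162), np.int32(270)), (225, np.int32(160), np.int32(259)), (235, np.int32(160), np.int32(259)), (245, np.int32(162), np.int32(259)), (255, np.int32(167), np.int32(256)), (265, np.int32(175), np.int32(223))]
ochre [(136, 115, 119), (138, 115, 127), (140, 99, 127), (142, 98, 127), (144, 98, 127), (146, 98, 128), (148, 99, 128), (150, 102, 128), (152, 105, 128), (154, 105, 128), (156, 106, 127), (158, 108, 125), (160, 112, 118)]
terracotta [(181, 118, 128), (183, 113, 131), (185, 110, 131), (187, 109, 131), (189, 109, 131), (191, 109, 132), (193, 110, 132), (195, 110, 133), (197, 110, 133), (199, 109, 131), (201, 109, 126), (203, 109, 122), (205, 110, 120)]
```

The ochre cup's axis is about (-27, +5.5) mm from the TCP and it's nearly upright. I'll bring it over its saucer with that offset and lower it in steps.

Request:
{"op": "play_rows", "data": {
  "translation": [
    [-0.005,0.01,0],
    [-0.015,0.028,0],
    [-0.028,0.053,0],
    [-0.042,0.08,0],
    [-0.057,0.108,0],
    [-0.072,0.136,0],
    [-0.085,0.161,-0.01],
    [-0.093,0.177,-0.03],
    [-0.096,0.183,-0.05],
    [-0.096,0.183,-0.07],
    [-0.096,0.183,-0.08],
    [-0.096,0.183,-0.08]
  ],
  "yaw": [0,0,0,0,0,0,0,0,0,0,0,0]
}}

```text
clock: 22.68
eef_pos: [454.5, -224.3, 65.1]
eef_rot: [-3.141, -0.0, 1.473]
wrist_force: [-0.6, 0.6, -1.4]
finger_gap: 3.5
finger_force: 32.3
```

```bash
python3 - <<'E'
from h import *
s=telemetry.read_state();print(s['eef_pos'],s['finger_gap'],s['finger_force'])
a=snap('wrist')['pixels'][:,:,::-1]
c=snap('scene');b=cv2.resize(c['pixels'][130:220,150:260,::-1],(469,384))
cv2.imwrite('pics/v11.png',cv2.resize(np.hstack([a[:,60:400],b]),(800,380)))
E
```

```text
[ 454.46015846 -224.28721941   65.11770387] 3.4527059607294266 32.31695581597393
```

View pics/v11.png

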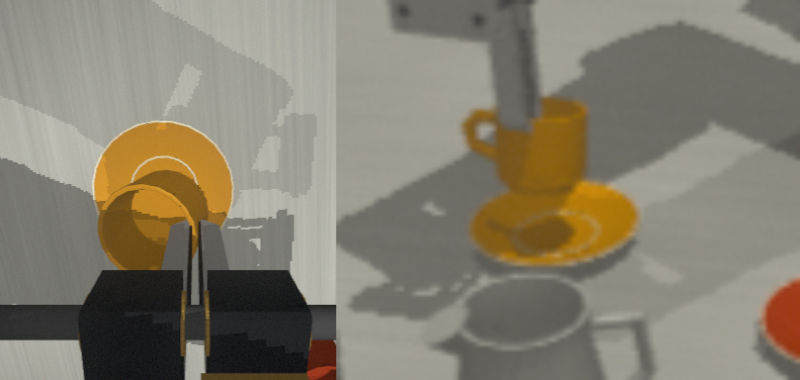

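The cup is held upright over the ochre saucer: wrist rim centre near (151,228), saucer centre near (163,190) with parallax, and the scene crop is consistent. Lowering.

Request:
{"op": "play_rows", "data": {
  "translation": [
    [0,0,-0.01],
    [0,0,-0.02],
    [0,0,-0.028],
    [0,0,-0.034],
    [0,0,-0.037],
    [0,0,-0.038],
    [0,0,-0.038]
  ],
  "yaw": [0,0,0,0,0,0,0]
}}

```text
clock: 23.65
eef_pos: [454.8, -224.4, 27.7]
eef_rot: [3.141, 0.0, 1.473]
wrist_force: [0.7, -0.3, -0.3]
finger_gap: 3.4
finger_force: 32.3
```

Request:
{"op": "play_rows", "data": {
  "translation": [
    [0,0,-0.001],
    [0,0,-0.002],
    [0,0,-0.003],
    [0,0,-0.003]
  ],
  "yaw": [0,0,0,0]
}}

```text
clock: 24.15
eef_pos: [456.7, -225.2, 26.0]
eef_rot: [3.136, 0.002, 1.473]
wrist_force: [6.8, -0.7, 9.4]
finger_gap: 3.2
finger_force: 34.0
```

Request:
{"op": "play_rows", "data": {
  "translation": [
    [0,0,0.001],
    [0,0,0.001],
    [0,0,0.001],
    [0,0,0.001],
    [0,0,0.001]
  ],
  "yaw": [0,0,0,0,0],
  "hand": 0.2
}}

```text
clock: 24.78
eef_pos: [454.5, -224.3, 25.3]
eef_rot: [-3.141, -0.0, 1.473]
wrist_force: [-0.4, 0.4, -0.4]
finger_gap: 18.6
finger_force: 0.2
```

Request:
{"op": "play_rows", "data": {
  "translation": [
    [0,0,0.01],
    [0,0,0.03],
    [0,0,0.06],
    [0,0,0.1],
    [0,0,0.15],
    [0,0,0.2],
    [-0.02,-0.03,0.235],
    [-0.025,-0.06,0.235],
    [-0.025,-0.06,0.235],
    [-0.025,-0.06,0.235]
  ],
  "yaw": [0,0,0,0,0,0,0,0,0,0]
}}

```text
clock: 26.02
eef_pos: [429.6, -283.8, 260.5]
eef_rot: [-3.141, -0.0, 1.473]
wrist_force: [-0.9, -0.4, -0.6]
finger_gap: 19.0
finger_force: 0.0
```

```bash
cat >> h.py <<'E'
def on_saucer(c,col,near):
    "saucer outline (z16) and, inside it, edge points for the cup rim at z61 by Hough"
    ks=[k for k in blobs(c,col,600)]
    k=min(ks,key=lambda k:np.hypot(*(circ(c,k,16)[:2]-near)))
    print('saucer',circ(c,k,16))
    # rectify plane z=61, 0.5 mm per px, 160 mm square about near
    g=np.float32([[-80,-80],[80,-80],[80,80],[-80,80]]);P=np.linalg.inv(c['cam_to_world'])
    w=[P@np.array([near[0]+a,near[1]+b,61,1]) for a,b in g]
    px=np.float32([[c['cx']+c['fx']*q[0]/-q[2],c['cy']-c['fy']*q[1]/-q[2]] for q in w])
    im=cv2.warpPerspective(c['pixels'],cv2.getPerspectiveTransform(px,(g+80)*2),(320,320))
    gray=cv2.GaussianBlur(im[:,:,:2].max(2),(5,5),1.5)
    H=cv2.HoughCircles(gray,cv2.HOUGH_GRADIENT,1,10,param1=40,param2=10,minRadius=59,maxRadius=66)
    for h in (H[0][:4] if H is not None else []): print('cup rim',(h[:2]/2-80+near).round(1),h[2]/2)
    return im
E
python3 - <<'E'
from h import *
im=on_saucer(snap('wrist'),'ochre',(427.5,-219));cv2.imwrite('pics/r12.png',cv2.resize(im[:,:,::-1],(560,560)))
E
```

```text
saucer [ 427.9 -220.2  114.3  116.9]
cup rim [ 437.2 -222.2] 31.05
cup rim [ 433.2 -225.2] 32.7
cup rim [ 439.2 -227.8] 32.7
cup rim [ 441.8 -216.8] 29.95
```

View pics/r12.png

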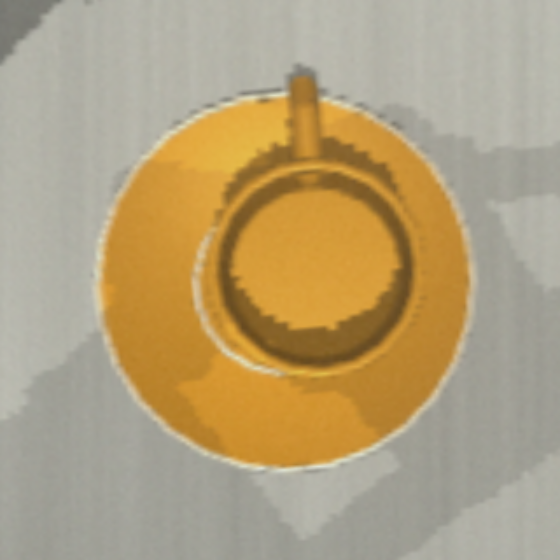

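The rectified view shows the ochre cup upright with its rim at (313,268) and the saucer centred at (282,280). It's about 9 mm off toward +x, so I'll regrip and centre it, closing in stages to avoid another wall pinch.

Request:
{"op": "play_rows", "data": {
  "translation": [
    [0.0075,0.03,0],
    [0.0075,0.0615,0],
    [0.0075,0.0615,-0.02],
    [0.0075,0.0615,-0.06],
    [0.0075,0.0615,-0.11],
    [0.0075,0.0615,-0.16],
    [0.0075,0.0615,-0.2],
    [0.0075,0.0615,-0.22],
    [0.0075,0.0615,-0.2355],
    [0.0075,0.0615,-0.2355],
    [0.0075,0.0615,-0.2355]
  ],
  "yaw": [0,0,0,0,0,0,0,0,0,0,0],
  "hand": 1
}}

```text
clock: 27.45
eef_pos: [437.6, -222.9, 25.8]
eef_rot: [3.14, 0.001, 1.473]
wrist_force: [-0.2, 0.3, -0.1]
finger_gap: 93.8
finger_force: 0.0
```

Request:
{"op": "play_rows", "data": {
  "translation": [
    [0,0,0],
    [0,0,0],
    [0,0,0],
    [0,0,0],
    [0,0,0]
  ],
  "yaw": [0,0,0,0,0],
  "hand": 0.7,
  "force": 20
}}

```text
clock: 28.08
eef_pos: [437.1, -222.8, 25.0]
eef_rot: [3.142, -0.0, 1.473]
wrist_force: [-0.8, 0.1, -0.8]
finger_gap: 65.8
finger_force: 0.0
```

Request:
{"op": "play_rows", "data": {
  "translation": [
    [0,0,0],
    [0,0,0],
    [0,0,0],
    [0,0,0]
  ],
  "yaw": [0,0,0,0],
  "hand": 0.6
}}

```text
clock: 28.58
eef_pos: [437.3, -223.0, 25.2]
eef_rot: [3.141, 0.0, 1.473]
wrist_force: [-1.5, -0.5, 5.6]
finger_gap: 56.2
finger_force: 2.7
```

```bash
python3 - <<'E'
from h import *
s=telemetry.read_state();print(s['eef_pos'],s['wrist_force'],s['finger_gap'],s['finger_force'])
on_saucer(snap('wrist','w13'),'ochre',(427.5,-219))
on_saucer(snap('top'),'ochre',(427.5,-219))
E
```

```text
[ 437.27165437 -222.9715804    25.23958928] [-1.52891488 -0.50395075  5.64456013] 56.2357076483793 2.7114325207367074
saucer [ 429.6 -221.1  108.   127. ]
cup rim [ 438.2 -220.8] 29.95
cup rim [ 433.2 -223.8] 30.5
cup rim [ 438.8 -225.8] 30.5
cup rim [ 432.2 -212.8] 32.7Traceback (most recent call last):
  File "<stdin>", line 4, in <module>
  File "h.py", line 43, in on_saucer
    k=min(ks,key=lambda k:np.hypot(*(circ(c,k,16)[:2]-near)))
ValueError: min() iterable argument is empty
```

```bash
python3 - <<'E'
from h import *
from cell import manip
print(manip.grip_point_offset)
c=snap('wrist')
# measured finger-end corners when open (w3): (177,223),(337,223), gap 94 -> depth and tool z of the finger ends
d=94*c['fx']/160; T=c['T_tool_cam']
for u in (177,337): print((T@np.array([(u-c['cx'])/c['fx']*d,-(223-c['cy'])/c['fy']*d,-d,1]))[:3].round(1))
E
```

```text
18.8
[  8.1 -46.7 -36. ]
[  8.1  47.3 -36. ]
```

Request:
{"op": "play_rows", "data": {
  "translation": [
    [0,0,0.005],
    [0,0,0.005],
    [0,0,0.005],
    [0,0,0.005],
    [0,0,0.005]
  ],
  "yaw": [0,0,0,0,0],
  "hand": 1
}}

```text
clock: 29.35
eef_pos: [437.1, -222.8, 29.9]
eef_rot: [-3.141, -0.0, 1.473]
wrist_force: [-0.3, -0.3, -0.3]
finger_gap: 93.8
finger_force: 0.0
```

The picture geometry puts the finger ends about 36 mm behind the reported TCP. That explains the failed grips: the fingers closed at rim level. I'll grip lower, going down in checked steps.

Request:
{"op": "play_rows", "data": {
  "translation": [
    [0,0,-0.006],
    [0,0,-0.012],
    [0,0,-0.018],
    [0,0,-0.018],
    [0,0,-0.018]
  ],
  "yaw": [0,0,0,0,0]
}}

```text
clock: 29.98
eef_pos: [437.2, -222.9, 12.0]
eef_rot: [3.142, 0.0, 1.473]
wrist_force: [-0.2, 0.1, -0.1]
finger_gap: 93.7
finger_force: 0.0
```

Request:
{"op": "play_rows", "data": {
  "translation": [
    [0,0,-0.003],
    [0,0,-0.006],
    [0,0,-0.009],
    [0,0,-0.012],
    [0,0,-0.014],
    [0,0,-0.014]
  ],
  "yaw": [0,0,0,0,0,0]
}}

```text
clock: 30.72
eef_pos: [437.0, -222.8, -2.2]
eef_rot: [-3.141, -0.0, 1.473]
wrist_force: [0.0, 0.4, 0.2]
finger_gap: 94.4
finger_force: 0.0
```

Request:
{"op": "play_rows", "data": {
  "translation": [
    [0,0,0],
    [0,0,0],
    [0,0,0],
    [0,0,0],
    [0,0,0],
    [0,0,0]
  ],
  "yaw": [0,0,0,0,0,0],
  "hand": 0.6,
  "force": 20
}}

```text
clock: 31.48
eef_pos: [437.3, -222.9, -2.0]
eef_rot: [3.141, 0.0, 1.473]
wrist_force: [0.8, -0.1, 0.7]
finger_gap: 63.1
finger_force: 20.0
```

Confirmed: 63 mm gap, 20 N. I'll lift a few mm, centre the cup and set it down.

Request:
{"op": "play_rows", "data": {
  "translation": [
    [0,0,0.002],
    [0,0,0.005],
    [-0.003,0.001,0.005],
    [-0.007,0.002,0.005],
    [-0.0095,0.0025,0.005],
    [-0.0095,0.0025,0.005],
    [-0.0095,0.0025,0.003],
    [-0.0095,0.0025,0.001],
    [-0.0095,0.0025,0],
    [-0.0095,0.0025,-0.001],
    [-0.0095,0.0025,-0.001]
  ],
  "yaw": [0,0,0,0,0,0,0,0,0,0,0]
}}

```text
clock: 32.85
eef_pos: [427.7, -220.3, -2.1]
eef_rot: [-3.142, -0.0, 1.473]
wrist_force: [-6.2, 5.1, 15.1]
finger_gap: 63.1
finger_force: 20.0
```

Request:
{"op": "play_rows", "data": {
  "translation": [
    [0,0,0],
    [0,0,0],
    [0,0,0],
    [0,0,0],
    [0,0,0.02],
    [0,0,0.06],
    [0,0,0.11],
    [0,0,0.16],
    [0,-0.02,0.21],
    [0,-0.06,0.26],
    [0,-0.06,0.26],
    [0,-0.06,0.26]
  ],
  "yaw": [0,0,0,0,0,0,0,0,0,0,0,0],
  "hand": 1
}}

```text
clock: 34.35
eef_pos: [427.3, -280.0, 256.0]
eef_rot: [-3.14, -0.001, 1.472]
wrist_force: [-0.7, -0.5, -0.6]
finger_gap: 93.7
finger_force: 0.0
```

```bash
python3 - <<'E'
from h import *
on_saucer(snap('wrist','w14'),'ochre',(427.5,-219))
E
```

```text
saucer [ 427.8 -219.9  114.6  115.9]
cup rim [ 427.8 -220.8] 31.6
cup rim [ 432.2 -217.2] 32.7
cup rim [ 424.8 -216.8] 31.6
cup rim [ 444.8 -203.2] 32.7
```

Ochre is centred to within 1 mm. Terracotta next.

Request:
{"op": "play_rows", "data": {
  "translation": [
    [0.03,-0.02,0],
    [0.07,-0.046,0],
    [0.11,-0.073,0],
    [0.124,-0.082,0],
    [0.124,-0.082,0],
    [0.124,-0.082,0]
  ],
  "yaw": [0,0,0,0,0,0]
}}

```text
clock: 35.15
eef_pos: [551.2, -361.5, 256.6]
eef_rot: [-3.141, -0.0, 1.473]
wrist_force: [0.8, 0.9, -0.3]
finger_gap: 94.0
finger_force: 0.0
```

```bash
python3 - <<'E'
from h import *
c=snap('wrist','w15');print(telemetry.read_state()['eef_pos'],rim(c,'terracotta',55,(551,-406)))
for k in blobs(c,'terracotta',150): print(cv2.boundingRect(k),cv2.contourArea(k))
E
```

```text
[ 551.15475079 -361.64617603  257.04046684] (array([ 551.7, -405. ,   30.6]), np.float64(-0.10925746915991362), 152)
(237, 168, 65, 51) 1865.0
(277, 360, 23, 11) 161.5
```

Request:
{"op": "play_rows", "data": {
  "translation": [
    [0,-0.01,0],
    [0,-0.02,0],
    [0,-0.03,0],
    [0,-0.04,0],
    [0,-0.0435,0],
    [0,-0.0435,-0.02],
    [0,-0.0435,-0.05],
    [0,-0.0435,-0.09],
    [0,-0.0435,-0.13],
    [0,-0.0435,-0.16],
    [0,-0.0435,-0.16]
  ],
  "yaw": [-0.17,-0.34,-0.51,-0.68,-0.85,-1.02,-1.19,-1.36,-1.53,-1.58,-1.58]
}}

```text
clock: 36.58
eef_pos: [550.5, -404.8, 95.4]
eef_rot: [-3.14, 0.003, -0.107]
wrist_force: [0.4, 0.1, -0.0]
finger_gap: 94.4
finger_force: 0.0
```

Request:
{"op": "play_rows", "data": {
  "translation": [
    [0,0,-0.03],
    [0,0,-0.06],
    [0,0,-0.08],
    [0,0,-0.095],
    [0,0,-0.104],
    [0,0,-0.104],
    [0,0,-0.104]
  ],
  "yaw": [0,0,0,0,0,0,0]
}}

```text
clock: 37.45
eef_pos: [552.0, -406.1, -6.2]
eef_rot: [3.141, -0.001, -0.107]
wrist_force: [0.0, -0.9, -0.3]
finger_gap: 93.9
finger_force: 0.0
```

Request:
{"op": "play_rows", "data": {
  "translation": [
    [0,0,0],
    [0,0,0],
    [0,0,0],
    [0,0,0],
    [0,0,0],
    [0,0,0]
  ],
  "yaw": [0,0,0,0,0,0],
  "hand": 0.6,
  "force": 20
}}

```text
clock: 38.2
eef_pos: [551.7, -405.7, -7.0]
eef_rot: [-3.141, -0.0, -0.107]
wrist_force: [-0.4, 1.5, 2.3]
finger_gap: 62.9
finger_force: 20.0
```

Request:
{"op": "play_rows", "data": {
  "translation": [
    [0,0,0.003],
    [0,0,0.01],
    [0,0,0.025],
    [0,0,0.05],
    [0,0,0.08],
    [-0.001,0.01,0.11],
    [-0.004,0.035,0.13],
    [-0.008,0.075,0.13],
    [-0.013,0.12,0.13],
    [-0.018,0.17,0.13],
    [-0.023,0.22,0.13],
    [-0.028,0.265,0.13]
  ],
  "yaw": [0,0,0,0,0,0,0,0,0,0,0,0],
  "force": 25
}}

```text
clock: 39.7
eef_pos: [523.5, -139.3, 124.2]
eef_rot: [3.141, -0.001, -0.107]
wrist_force: [1.2, 0.1, -1.0]
finger_gap: 62.6
finger_force: 25.0
```

Request:
{"op": "play_rows", "data": {
  "translation": [
    [-0.005,0.045,0],
    [-0.01,0.09,0],
    [-0.014,0.125,-0.01],
    [-0.016,0.145,-0.03],
    [-0.016,0.149,-0.05],
    [-0.016,0.149,-0.07],
    [-0.016,0.149,-0.08],
    [-0.016,0.149,-0.08],
    [-0.016,0.149,-0.08]
  ],
  "yaw": [0,0,0,0,0,0,0,0,0]
}}

```text
clock: 40.83
eef_pos: [508.1, 8.0, 43.9]
eef_rot: [-3.142, -0.001, -0.107]
wrist_force: [-0.8, -0.8, -0.9]
finger_gap: 62.9
finger_force: 25.0
```

```bash
python3 - <<'E'
from h import *
s=telemetry.read_state();t=s['eef_pos'];print(t,s['eef_rot'][2])
c=snap('wrist','w16')
for k in blobs(c,'terracotta',150): print(cv2.boundingRect(k),cv2.contourArea(k))
print(rim(c,'terracotta',t[2]+62,t[:2]),ray(c,257,191,16))
E
```

```text
[508.13774748   8.0364184   43.8759382 ] -0.10742536850321649
(183, 129, 149, 179) 20247.5
(array([509.4,   8.2,  32.1]), np.float64(-1.1082659449769614), 26) [518.41388747   7.01483113]
```

Request:
{"op": "play_rows", "data": {
  "translation": [
    [0,0,-0.012],
    [0,0,-0.024],
    [0,0,-0.034],
    [0,0,-0.039],
    [0,0,-0.042],
    [0,0,-0.043],
    [0,0,-0.043]
  ],
  "yaw": [0,0,0,0,0,0,0]
}}

```text
clock: 41.75
eef_pos: [507.7, 8.1, 0.1]
eef_rot: [3.142, -0.0, -0.107]
wrist_force: [0.4, -0.1, -2.0]
finger_gap: 62.8
finger_force: 25.0
```

Request:
{"op": "play_rows", "data": {
  "translation": [
    [0,0,-0.001],
    [0,0,-0.002],
    [0,0,-0.0025],
    [0,0,-0.0025]
  ],
  "yaw": [0,0,0,0]
}}

```text
clock: 42.25
eef_pos: [508.2, 8.2, -1.1]
eef_rot: [-3.142, -0.001, -0.107]
wrist_force: [-7.3, -0.1, 17.5]
finger_gap: 62.6
finger_force: 25.0
```

Request:
{"op": "play_rows", "data": {
  "translation": [
    [0,0,0.001],
    [0,0,0.001],
    [0,0,0.001],
    [0,0,0.001],
    [0,0,0.02],
    [0,0,0.06],
    [0,0,0.11],
    [0,0,0.16],
    [-0.02,0,0.21],
    [-0.05,0,0.26],
    [-0.05,0,0.26],
    [-0.05,0,0.26]
  ],
  "yaw": [0,0,0,0,0,0,0,0,0,0,0,0],
  "hand": 1
}}

```text
clock: 43.75
eef_pos: [457.6, 8.2, 256.6]
eef_rot: [3.142, 0.001, -0.107]
wrist_force: [0.1, 1.2, -0.8]
finger_gap: 94.2
finger_force: 0.0
```

```bash
python3 - <<'E'
from h import *
c=snap('wrist','w17')
on_saucer(c,'terracotta',(507.5,8.5)); print('--green');on_saucer(c,'green',(465.5,206.5))
print('--');c=snap('top')
for k in blobs(c,'blue',60): print(cv2.boundingRect(k),circ(c,k,55))
E
```

```text
saucer [508.    7.9 114.1 114.9]
cup rim [505.8   8.2] 31.6
cup rim [510.8   5.2] 32.7
cup rim [528.8  -6.2] 31.6
cup rim [524.2 -10.8] 31.6
--green
saucer [465.8 206.2 113.4 114.2]
cup rim [465.8 206.8] 31.0
cup rim [456.8 170.2] 32.7
cup rim [452.2 196.2] 32.7
cup rim [469.8 182.8] 29.9
--
(188, 167, 37, 36) [609.6 143.1 105.2 105.9]
(109, 200, 20, 28) [516.9 393.8  43.6  73.1]
```

Terracotta and green are both centred within about 2 mm. Next is the blue cup.

Request:
{"op": "play_rows", "data": {
  "translation": [
    [0,0.03,0],
    [0.001,0.08,0],
    [0.002,0.13,0],
    [0.003,0.18,0],
    [0.004,0.23,0],
    [0.005,0.28,0],
    [0.006,0.33,0],
    [0.006,0.365,0],
    [0.006,0.365,0],
    [0.006,0.365,0]
  ],
  "yaw": [0.05,0.1,0.15,0.2,0.25,0.3,0.35,0.4,0.4,0.4]
}}

```text
clock: 45.1
eef_pos: [463.7, 372.7, 256.2]
eef_rot: [3.141, 0.002, 0.292]
wrist_force: [-0.3, -1.0, 0.7]
finger_gap: 94.0
finger_force: 0.0
```

```bash
python3 - <<'E'
from h import *
c=snap('wrist','w18');print(telemetry.read_state()['eef_pos'],rim(c,'blue',55,(512,388)))
for k in blobs(c,'blue',150): print(cv2.boundingRect(k),cv2.contourArea(k))
E
```

```text
[463.78423852 372.44837335 256.7095922 ] (array([512.3, 396. ,  30. ]), np.float64(0.3921515694336337), 116)
(408, 51, 87, 90) 5923.5
(226, 75, 49, 71) 1956.0
(0, 116, 59, 69) 1720.5
(0, 58, 28, 38) 479.5
```

Request:
{"op": "play_rows", "data": {
  "translation": [
    [0.02,0.01,0],
    [0.0485,0.0235,-0.02],
    [0.0485,0.0235,-0.06],
    [0.0485,0.0235,-0.11],
    [0.0485,0.0235,-0.14],
    [0.0485,0.0235,-0.16],
    [0.0485,0.0235,-0.16],
    [0.0485,0.0235,-0.16]
  ],
  "yaw": [0.05,0.1,0.1,0.1,0.1,0.1,0.1,0.1]
}}

```text
clock: 46.15
eef_pos: [512.7, 396.5, 98.7]
eef_rot: [-3.141, -0.001, 0.392]
wrist_force: [0.5, 0.7, -0.2]
finger_gap: 93.8
finger_force: 0.0
```

```bash
python3 - <<'E'
from h import *
c=snap('wrist','w19');print(telemetry.read_state()['eef_pos'],rim(c,'blue',55,(512,396)))
for k in blobs(c,'blue',1000): print(cv2.boundingRect(k),cv2.contourArea(k))
E
```

```text
[512.73978859 396.65995289  98.84423472] (array([512.2, 396.1,  30.1]), np.float64(0.3913362234944419), 246)
(220, 128, 74, 106) 4096.5
(483, 142, 29, 97) 1724.5
```

Request:
{"op": "play_rows", "data": {
  "translation": [
    [0,0,-0.03],
    [0,0,-0.06],
    [0,0,-0.08],
    [0,0,-0.095],
    [0,0,-0.104],
    [0,0,-0.104],
    [0,0,-0.104]
  ],
  "yaw": [0,0,0,0,0,0,0]
}}

```text
clock: 47.08
eef_pos: [512.5, 396.9, -5.8]
eef_rot: [-3.141, -0.001, 0.393]
wrist_force: [0.6, 0.4, 0.0]
finger_gap: 93.5
finger_force: 0.0
```

Request:
{"op": "play_rows", "data": {
  "translation": [
    [0,0,0],
    [0,0,0],
    [0,0,0],
    [0,0,0],
    [0,0,0],
    [0,0,0]
  ],
  "yaw": [0,0,0,0,0,0],
  "hand": 0.6,
  "force": 25
}}

```text
clock: 47.82
eef_pos: [512.2, 396.6, -6.5]
eef_rot: [3.141, -0.0, 0.393]
wrist_force: [-0.8, -1.1, 2.4]
finger_gap: 62.3
finger_force: 25.0
```

Request:
{"op": "play_rows", "data": {
  "translation": [
    [0,0,0.003],
    [0,0,0.01],
    [0,0,0.025],
    [0,0,0.05],
    [0,0,0.08],
    [0.005,-0.012,0.11],
    [0.018,-0.042,0.13],
    [0.037,-0.087,0.13],
    [0.056,-0.132,0.13],
    [0.075,-0.177,0.13],
    [0.094,-0.222,0.13],
    [0.105,-0.2485,0.12]
  ],
  "yaw": [0,0,0,0,0,0,0,0,0,0,0,0]
}}

```text
clock: 49.32
eef_pos: [618.3, 146.1, 115.2]
eef_rot: [3.141, -0.002, 0.391]
wrist_force: [0.1, -0.4, -1.7]
finger_gap: 62.6
finger_force: 25.0
```

Request:
{"op": "play_rows", "data": {
  "translation": [
    [0,0,-0.02],
    [0,0,-0.04],
    [0,0,-0.06],
    [0,0,-0.07],
    [0,0,-0.07],
    [0,0,-0.07]
  ],
  "yaw": [0,0,0,0,0,0]
}}

```text
clock: 50.08
eef_pos: [617.5, 148.3, 44.3]
eef_rot: [3.141, -0.001, 0.393]
wrist_force: [-0.0, -0.2, -1.9]
finger_gap: 62.9
finger_force: 25.0
```

```bash
python3 - <<'E'
from h import *
s=telemetry.read_state();t=s['eef_pos'];print(t,s['finger_gap'])
c=snap('wrist','w20');print('cup',rim(c,'blue',t[2]+62,t[:2])[0])
k=blobs(c,'blue',1000)[0];p=np.array([ray(c,u,v,16) for u,v in k[:,0] if v<200])
q=p[np.hypot(*(p-t[:2]).T)>48]
f=least_squares(lambda a:np.hypot(*(q-a).T)-57.2,[617,148],loss='soft_l1');print('saucer',f.x.round(1),len(q),np.abs(f.fun).mean())
E
```

```text
[617.54774883 148.33033095  44.28788744] 62.91183714731904
cup [619.  149.   31.9]
saucer [617.7 147.9] 202 0.22250338892725074
```

Aligned; lowering.

Request:
{"op": "play_rows", "data": {
  "translation": [
    [0,0,-0.012],
    [0,0,-0.024],
    [0,0,-0.034],
    [0,0,-0.039],
    [0,0,-0.042],
    [0,0,-0.043],
    [0,0,-0.043]
  ],
  "yaw": [0,0,0,0,0,0,0]
}}

```text
clock: 51.0
eef_pos: [617.3, 148.2, 0.7]
eef_rot: [3.141, -0.0, 0.393]
wrist_force: [0.3, 0.4, -1.6]
finger_gap: 63.0
finger_force: 25.0
```

Request:
{"op": "play_rows", "data": {
  "translation": [
    [0,0,-0.001],
    [0,0,-0.002],
    [0,0,-0.0025],
    [0,0,-0.0025]
  ],
  "yaw": [0,0,0,0]
}}

```text
clock: 51.5
eef_pos: [617.6, 148.3, -0.5]
eef_rot: [3.141, -0.001, 0.393]
wrist_force: [-5.7, -0.6, 11.6]
finger_gap: 63.0
finger_force: 25.0
```

Request:
{"op": "play_rows", "data": {
  "translation": [
    [0,0,0.001],
    [0,0,0.001],
    [0,0,0.001],
    [0,0,0.001],
    [0,0,0.02],
    [0,0,0.06],
    [0,0,0.11],
    [0,0,0.16],
    [-0.02,-0.01,0.21],
    [-0.05,-0.02,0.26],
    [-0.05,-0.02,0.26],
    [-0.05,-0.02,0.26]
  ],
  "yaw": [0,0,0,0,0,0,0,0,0,0,0,0],
  "hand": 1
}}

```text
clock: 53.0
eef_pos: [567.0, 128.2, 258.4]
eef_rot: [3.142, -0.0, 0.393]
wrist_force: [0.7, 0.5, 0.4]
finger_gap: 93.8
finger_force: 0.0
```

```bash
python3 - <<'E'
from h import *
c=snap('wrist','w21');on_saucer(c,'blue',(617.5,148))
on_saucer(c,'green',(465.5,206.5))
E
```

```text
saucer [617.4 147.4 113.6 114.5]
cup rim [617.2 148.2] 30.45
cup rim [618.8 142.8] 32.7
cup rim [613.2 152.2] 30.5
cup rim [634.2 164.8] 32.7
saucer [468.2 205.7 106.9 115.9]
cup rim [465.8 204.8] 29.95
cup rim [479.8 200.2] 29.95
cup rim [494.8 182.8] 32.7
cup rim [463.8 209.8] 32.7
```

All four cups are centred. Handing in.

```bash
python3 -c "
from cell import manip
print(manip.sign_off())"
```

```text
the job is handed in; nothing more can be done
None
```

All four cups are on the saucers of their own colour, measured within about 3 mm of centre; the job was handed in at about 53 s, and sign-off returned no verdict.

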